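# Square a steel tube against a jig rail and lock the cam

## Task

Make the steel tube ready for drilling: with the cam clamp still open, push the tube's left end firmly against the left brass pad of the rail, then its right end against the right pad, and go on until it lies flush on both pads when you let go. Then swing the clamp's red lever by its black post until the cam bites gently and holds the tube against both pads, and let go. Press and clamp by feel, never hard enough to mark the pads, and leave the other things on the bench alone.

Things in the scene. Friction and masses are not known exactly. Their poses are not given: they have to be found in the camera images.
- jig: green steel plate, 215 x 360 mm, top 12 mm above the bench, carrying the rail along its far side and the clamp. x points square to the rail, away from the robot, y along the rail to the robot's left, z up. Origin at bench level; the plate spans x = -184 to +31 mm, y = -180 to +180 mm
- rail: dark steel rail, 340 mm long, top 42 mm above the bench, with two brass pads on its face. Axes as the jig; origin at bench level below the middle of the line of the pad faces. It is bolted through slots: its origin lies anywhere from x = -4 to +1 mm in the jig frame, square to it
- pad_left: left brass pad on the rail, 40 mm long, 26 mm high. Origin at the middle of the foot of its face (the face that the tube must touch), at y = +110 mm in the rail frame; axes as the jig. A good push loads a pad with 4 to 15 N; more than 25 N at any time, even a knock as the tube lands, marks it: come in slowly, some 20 mm/s
- pad_right: right brass pad, the same, at y = -110 mm in the rail frame
- tube: square steel tube, 300 mm long, 30 x 30 mm, 0.4 to 0.75 kg, blue near both ends of its top, oiled, lying askew on the plate before the rail. Origin: centre of its underside; y along it to the left, x to the rail. Pushed at one end it also turns and the other end may swing off the rail, so alternate; 8 N or so at 80 mm from its middle closes it on both pads
- tube_left (a point): point at the left end of the tube, on the face that turns to the rail, at mid-height: x = 0 in the rail frame when that end is home
- tube_right (a point): the same at the right end of the tube
- clamp (a joint): angle of the cam clamp in rad: 0 fully open, grows clockwise seen from above as it closes, end stop 2.5; open means below 0.6. The cam touches a tube that is home at some angle between 1.7 and 2.2, depending on where the rail is bolted; a little past that its force rises steeply, and turning on to the stop crushes the tube. Stiff: it stays where left
- clamp_pivot (a point): vertical axis of the clamp, on the plate's top, at x = -75 mm, y = 0 in the jig frame. The cam is an eccentric steel disc, radius 30 mm, 18 mm off the axis, 20 mm tall. In the jig frame the lever points to 238 degrees (counter-clockwise from x) minus the clamp angle, so it sweeps from the right, past the robot's side, to the left
- lever_post (a point): top centre of the black upright post at the end of the red lever: 18 mm thick, free from 50 to 77 mm above the bench, 80 mm from the pivot. Pushed across the lever it moves at about 2.5 N until the cam bites; stop when it takes about 6 N
- nut: brass domed nut, 26 mm across, 18 mm tall, standing on the jig's green plate near its left front corner; leave alone
- hammer: hammer lying on the bench to the left; leave alone
- spanner: spanner lying on the bench to the right; leave alone
- glue: green plastic bottle, 60 mm across, 170 mm tall, left of the jig; leave alone
- jar: glass jar, 80 mm across, 100 mm tall, right of the jig; leave alone
- offcut: short solid steel offcut 90 x 30 x 30 mm on the bench beyond the rail; leave alone

How it is judged (in metres and radians):
On the way, in this order (a step that is already met when the one before it is completed fails the run):
1. the tube is pressed on the left pad with at least 4 N, clamp open (contact force between tube and pad_left above 4 N and value of joint clamp below 0.6 rad), for 0.1 s.
2. the tube is pressed on the right pad with at least 4 N, clamp open (contact force between tube and pad_right above 4 N and value of joint clamp below 0.6 rad), for 0.1 s.
3. let go with the clamp still open, both ends of the tube are within 2 mm of home (x of each of tube_left, tube_right in the frame of rail above -0.002 m and angle between tube's own z axis and vertical below 0.03 rad and z of tube_left in the frame of rail below 0.031 m and value of joint clamp below 0.6 rad and contact force between the fingers and tube below 0.2 N), for 0.1 s.
At the end, for the whole second after the job is handed in: the tube lies flat on the plate with both ends within 2 mm of the pad line, at rest, and the closed clamp (joint above 1.4) keeps it pressed on each pad with more than 2 N (x of each of tube_left, tube_right in the frame of rail above -0.002 m and angle between tube's own z axis and vertical below 0.03 rad and z of tube_left in the frame of rail below 0.031 m and contact force between tube and pad_left above 2 N and contact force between tube and pad_right above 2 N and linear speed of tube below 0.01 m/s and value of joint clamp above 1.4 rad); the robot touches nothing.
It fails at once if more than 25 N between the tube and a pad (contact force between tube and pad_left above 25 N or contact force between tube and pad_right above 25 N).
It fails at once if a bystander moved more than 20 mm (distance of any of hammer, spanner, glue, jar, offcut, nut from where it was at the start of the episode above 0.02 m).
It also fails if it takes over 72 s, if anything falls off the work surface, if the arm or the gripper's body presses on something with over 40 N, if the wrist force passes 120 N, or if a joint passes its speed limit or range.

## Robot

A 6-joint arm with a two-finger parallel gripper is mounted at the origin on the work surface. World frame = base frame: x ahead of the robot, y to its left, z up, the work surface at z = 0. Lengths are in m, angles in degrees, forces in N, time in s.
With the tool pointing down it reaches from about 0.4 to 0.825 m from the base axis. Payload 7 kg.
Tool frame: the origin (TCP) lies midway between the tips of the shut fingers; the grasp point (between the pads) lies 19 mm behind it; z points along the fingers, y is the line along which they close (so a half turn about z gives the same grasp; the last joint's range is limited). The gripper opens to 88 mm and grips with 3 to 60 N. Pads are 19 mm wide; open, the fingers measure 130 mm over their backs; the gripper's body (78 mm by 193 mm) begins 47 mm behind the grasp point.
Start: joints at [-60.155, 20.546, 0.682, 0, -70.136, -16.507], TCP at [0.156, -0.657, 0.227] pointing down, gripper open.
Joint ranges: [-176.03, 176.03], [-82.01, 121.73], [-58.28, 71.71], [-173.87, 95.51], [-174.79, -0.11], [-173.66, 173.66]. Speed limits (degrees/s): [136.94, 136.94, 172.46, 180, 180, 180].

## Interface

Orientations are given as [roll, pitch, yaw] about the fixed x, y, z axes, in that order (R = Rz(yaw) Ry(pitch) Rx(roll)).
In Python, from plant import r, eyes, workorder gives the robot as it stands.
- The arm moves only by the tool step_arm, never from a script. Its argument "plan" is a list of rows, each a list of 5 numbers: the shift along the tool's x, y, z each as a share of 25 cm, from -1 to 1, then the turn about the tool's z as a share of 60 degrees, from -1 to 1, then the finger opening in mm, from 0 to 87.6. In form: [[x, y, z, turn, jaw], ...]. A call has 1 to 12 rows; each row is the pose to reach, as a shift and turn from the pose commanded when the call began, along the tool's axes at that moment; what a row does not reach only later rows make up. A row lasts 1/12 s, in which the tool goes at most 41.7 mm and 7.16 degrees, less where a joint would pass 70% of its speed; a pose out of reach is approached as far as the arm can. A call with a number of a shift or a turn outside -1 to 1 is refused whole. A call with a gripper value outside its range is refused whole. The fingers move at their own pace and stop on an object; "newtons" is the grip in N (left out, the last holds). Time passes only in rows, so rows that repeat a pose let the fingers close. It gives the time, the measured TCP pose, the force, the opening and the grip force at its end, in the units of the state.
- r.get_state(): the state, without advancing time (a new reading comes with each control period).
- eyes.capture(name): name is "scene" or "side" or "wrist"; returns the picture (384x512x3 uint8, red, green, blue); there is no depth.
- eyes.camera_model(name): a dict with "fov_y" (degrees; the focal length in pixels is half the picture's height over the tangent of half this angle, whatever the lens; pixels are square), "cx", "cy" (the principal point, pixels), "k1" (the pictures are not rectified: a ray, as slopes to the right and down, at radius r is drawn at 1 + k1 r^2 times it, then the intrinsics apply), "world_to_cam" (4x4, takes a point from world to camera coordinates); the wrist camera has in their place "hand_eye" (4x4, takes a point from camera to tool coordinates, whose origin is the TCP and whose axes are the flange's). Camera axes: x right, y up, looking along -z (the intrinsics and any distortion apply to the point x, -y, -z); pixel columns grow to the right and rows downward; lengths in m; the calibration is good to about 2 mm. A picture is of the moment at which its call begins: read the wrist's pose just before it. camera_model takes no time and is no camera call.
- workorder.close_job(): hands the job in; it is judged then, once.
The state is a dict: "time_s": time; "joints": joint angles; "qd": joint speeds; "joint_torque": joint torques, N m; "tcp_pos": TCP position; "eef_rot": TCP orientation; "contact_force": force on the tool from outside, world axes, zero at the start; "moment": the same for the moment, N m; "gripper_width": finger opening in m; "gripper_force": force on a finger pad.
Only numpy, scipy, OpenCV 4.12 (cv2) and the standard library are available. Lean on these libraries where they do the work, as an engineer would, in place of code of your own. Each camera call takes 0.05 s, during which the arm holds its last target. There are 200 camera calls.

## Working session

There is one attempt and no reset: what is moved stays moved. The work goes in short steps, Python scripts to look and compute and a tool call to move; the robot and the scene stay as the last step left them, time stands still between calls to the robot, and variables do not carry over. Pictures are saved under pics/ and viewed, at most 10 in all, crops included, and the job is handed in when it is done.

Besides the shell and the picture viewer there is one more tool, called after "Call:" as name(argument=value, ...), one argument or row to a line, values as JSON. step_arm: Moves the arm, as the interface text tells. Its arguments: {"type":"object","properties":{"plan":{"type":"array"},"newtons":{"type":"number"}},"required":["plan"]}

```bash
ls; mkdir -p pics; python3 - <<'E'
from plant import r, eyes, workorder
import cv2
s=r.get_state();print(s)
for n in("scene","side"):
    cv2.imwrite(f"pics/{n}0.png",eyes.capture(n)[:,:,::-1]);print(eyes.camera_model(n))
print(eyes.camera_model("wrist"))
E
```

```text
pics
{'time_s': 0.0, 'joints': array([-6.01570731e+01,  2.05900470e+01,  6.34413358e-01, -2.03080376e-02,
       -7.01360914e+01, -1.65080931e+01]), 'qd': array([ 0.06589116, -0.11297928,  0.00239509,  0.04806472, -0.01005564,
       -0.12502023]), 'joint_torque': array([ 1.81842082e-03, -5.82716811e+01,  2.93071175e+01,  6.99735090e+00,
        6.83311999e-03, -1.44059295e-04]), 'tcp_pos': array([ 0.1555597 , -0.65632961,  0.22564263]), 'eef_rot': array([ 1.79906631e+02, -7.76220779e-03, -1.66672076e+02]), 'contact_force': array([-0.41043865,  0.66739236,  0.19598465]), 'moment': array([ 0.0329736 , -0.01738267,  0.00712164]), 'gripper_force': 0.0, 'gripper_width': 0.08771077575709275}
{'fov_y': 55.485098314178344, 'cx': 250.97751782567136, 'cy': 189.32457232169742, 'k1': 0.004535315997587553, 'world_to_cam': array([[ 7.07949266e-01,  7.06263055e-01, -5.77762046e-04,
        -3.93788839e-01],
       [-5.94137401e-01,  5.95997803e-01,  5.40173460e-01,
         3.05285585e-01],
       [ 3.81848903e-01, -3.82072135e-01,  8.41553503e-01,
        -1.38318642e+00],
       [ 0.00000000e+00
[... 194 characters left out ...]
[-0.82574123, -0.56400663,  0.00692426,  0.48888359],
       [ 0.36221627, -0.52081722,  0.7730128 , -0.26845967],
       [-0.43237807,  0.64081662,  0.63435263, -0.99070442],
       [ 0.        ,  0.        ,  0.        ,  1.        ]])}
{'fov_y': 65.92769773444742, 'cx': 253.67922201082663, 'cy': 191.31561771928395, 'k1': 0.01520885284245835, 'hand_eye': array([[ 2.72381734e-04,  9.69489948e-01,  2.45130916e-01,
         6.63726744e-02],
       [ 9.99999932e-01, -2.02641954e-04, -3.09721759e-04,
         1.64615028e-04],
       [-2.50598324e-04,  2.45130983e-01, -9.69489937e-01,
        -1.57588088e-01],
       [ 0.00000000e+00,  0.00000000e+00,  0.00000000e+00,
         1.00000000e+00]])}
```

View pics/scene0.png

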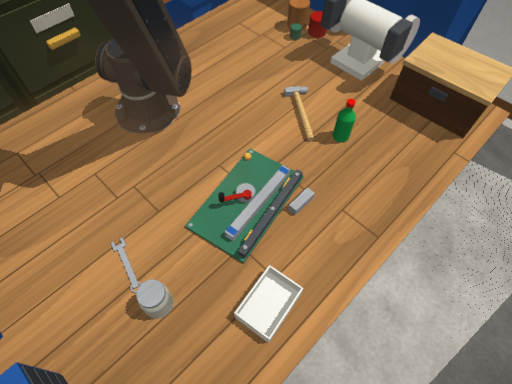

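View pics/side0.png

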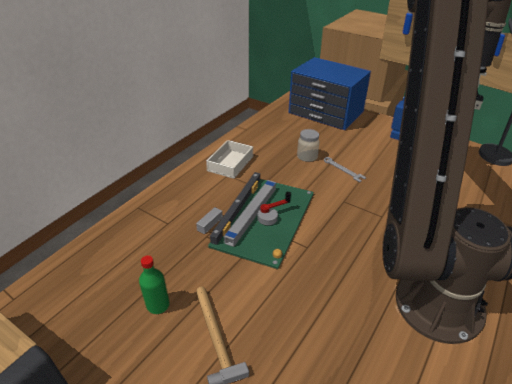

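The scene picture shows the green plate with corners near (253,151), (303,172), (243,260) and (187,226). The nut is at (247,156) and the black lever post at (222,198). The tube runs from (229,232) to (287,172), the rail lies beyond it, the glue is at (344,122) and the jar at (153,298). The side view agrees.

```bash
cat > h.py <<'E'
from plant import r, eyes, workorder
import numpy as np, cv2
from scipy.spatial.transform import Rotation as Ro
def pose():
    s=r.get_state();T=np.eye(4);T[:3,:3]=Ro.from_euler('xyz',s['eef_rot'],degrees=True).as_matrix();T[:3,3]=s['tcp_pos'];return T
def model(n,T=None):
    m=eyes.camera_model(n); c2w=T@m['hand_eye'] if n=='wrist' else np.linalg.inv(m['world_to_cam'])
    f=192/np.tan(np.radians(m['fov_y']/2)); return m,f,c2w
def ray(M,uv,z):
    m,f,c=M; uv=np.atleast_2d(np.array(uv,float))
    K=np.array([[f,0,m['cx']],[0,f,m['cy']],[0,0,1]])
    p=(uv-[m['cx'],m['cy']])/f; q=p.copy()
    for _ in range(10): q=p/(1+m['k1']*(q**2).sum(1,keepdims=True))
    d=np.c_[q[:,0],-q[:,1],-np.ones(len(q))]@c[:3,:3].T
    o=c[:3,3]; return o+d*((z-o[2])/d[:,2])[:,None]
def hsv(im): return cv2.cvtColor(im,cv2.COLOR_RGB2HSV)
def mask(im,lo,hi): return cv2.inRange(hsv(im),np.array(lo),np.array(hi))
def blobs(m,a=15):
    cs=cv2.findContours(m,cv2.RETR_EXTERNAL,cv2.CHAIN_APPROX_NONE)[0]
    return sorted([c for c in cs if cv2.contourArea(c)>a],key=cv2.contourArea,reverse=True)
E
python3 - <<'E'
from h import *
np.set_printoptions(precision=4,suppress=True)
M=model('scene')
print('plate',ray(M,[(253,151),(303,172),(243,260),(187,226)],.012)[:,:2])
print('tube',ray(M,[(229,232),(287,172)],.042)[:,:2])
print('post',ray(M,[(222,198)],.077)[:,:2],'nut',ray(M,[(247,156)],.03)[:,:2],'glue',ray(M,[(344,140)],0)[:,:2],'pivot',ray(M,[(246,190)],.032))
E
```

```text
plate [[ 0.4347  0.1317]
 [ 0.6144  0.1857]
 [ 0.6939 -0.1702]
 [ 0.4967 -0.2137]]
tube [[ 0.6128 -0.1468]
 [ 0.5894  0.1306]]
post [[ 0.5309 -0.0958]] nut [[0.4456 0.0921]] glue [[0.6222 0.4025]] pivot [[ 0.5403 -0.0062  0.032 ]]
```

Call:
step_arm(
  plan=[
    [-0.25,0.25,0,0,0],
    [-0.5,0.5,0,0,0],
    [-0.75,0.75,0,0,0],
    [-1,1,-0.1,0,0],
    [-1,1,-0.1,0,0],
    [-1,1,-0.1,0,0],
    [-1,1,-0.1,0,0],
    [-1,1,-0.1,0,0],
    [-1,1,-0.1,0,0],
    [-1,1,-0.1,0,0],
  ],
  newtons=30,
)

```text
time_s: 0.93
tcp_pos: [0.3432, -0.353, 0.2524]
eef_rot: [-180.0, 0.1, -166.5]
contact_force: [-0.2, 0.2, 0.5]
gripper_width: 0.0266
gripper_force: 0.0
```

Call:
step_arm(
  plan=[
    [-1,1,0,0,0],
    [-1,1,0,0,0],
    [-1,1,0,0,0],
    [-1,1,0,0,0],
    [-1,1,0,0,0],
    [-1,1,0,0,0],
    [-1,1,0,0,0],
    [-1,1,0,0,0],
    [-1,1,0,0,0],
    [-1,1,0,0,0],
    [-1,1,0,0,0],
    [-1,1,0,0,0],
  ],
)

```text
time_s: 1.93
tcp_pos: [0.5264, -0.0554, 0.2511]
eef_rot: [180.0, -0.1, -166.7]
contact_force: [-0.1, 0.4, -0.0]
gripper_width: 0.0
gripper_force: 0.0
```

```bash
python3 - <<'E'
from h import *
T=pose(); im=eyes.capture('wrist'); np.save('w1T.npy',T); cv2.imwrite('pics/w1.png',im[:,:,::-1]); print(T[:3,3],r.get_state()['contact_force'])
E
```

```text
[ 0.52642117 -0.0553622   0.25105527] [-0.79739608 -0.52291787  0.28583321]
```

View pics/w1.png

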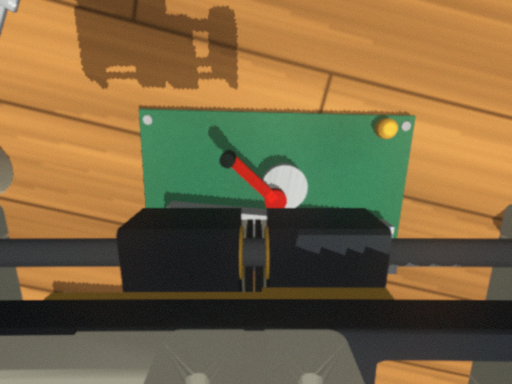

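The wrist picture shows the plate's near edge from (139,108) to (414,115), the nut at (387,128), the post at (228,158), and the cam's disc at (285,187). The fingers hide the tube, so I'll move forward to see it.

Call:
step_arm(
  plan=[
    [-0.15,0.04,0,0,0],
    [-0.3,0.08,0,0,0],
    [-0.45,0.12,0,0,0],
    [-0.6,0.16,0,0,0],
    [-0.72,0.16,0,0,0],
    [-0.72,0.16,0,0,0],
    [-0.72,0.16,0,0,0],
  ],
)

```text
time_s: 2.57
tcp_pos: [0.6933, 0.0245, 0.2498]
eef_rot: [-180.0, -0.1, -166.7]
contact_force: [-1.2, 0.3, -0.8]
gripper_width: 0.0005
gripper_force: 0.0
```

```bash
python3 - <<'E'
from h import *
T=pose(); im=eyes.capture('wrist'); np.save('w2T.npy',T); cv2.imwrite('pics/w2.png',im[:,:,::-1]); print(T[:3,3])
E
```

```text
[0.69328917 0.02454694 0.24982395]
```

View pics/w2.png

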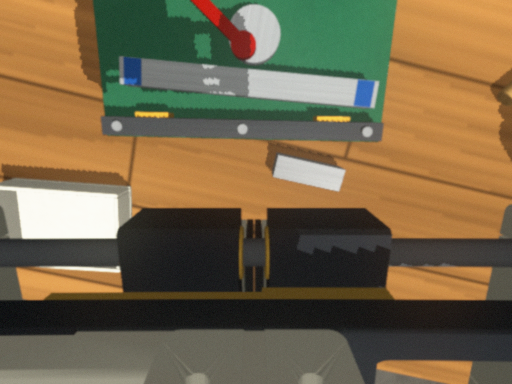

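The second wrist picture shows the tube with blue ends at (131,71) and (366,94), the brass pads at (152,114) and (333,119), and the rail's top from (102,126) to (382,131). The offcut is at (309,172) and the lever base at (243,45).

```bash
python3 - <<'E'
from h import *
np.set_printoptions(precision=4,suppress=True)
rd=lambda f:cv2.imread(f)[:,:,::-1].copy()
im=rd('pics/w2.png');M=model('wrist',np.load('w2T.npy'));M1=model('wrist',np.load('w1T.npy'))
y=blobs(mask(im,(18,120,120),(32,255,255))[:200])[:2]
y=sorted(y,key=lambda c:c[:,0,0].mean())
e=[]
for c in y:
    p=c[:,0,:]; top=p[:,1].min(); x0,x1=p[:,0].min(),p[:,0].max(); e.append(((x0+x1+1)/2,top)); print('pad px',x0,x1,top,p[:,1].max())
P=ray(M,[(a,b) for a,b in e],.038)[:,:2]; print('pads R,L',P,np.linalg.norm(P[1]-P[0]))
d=P[1]-P[0]; yaw=np.degrees(np.arctan2(-d[0],d[1])); print('yaw',yaw)
c=P.mean(0); Y=d/np.linalg.norm(d); X=np.array([Y[1],-Y[0]])
J=lambda p:np.c_[(p[:,:2]-c)@X,(p[:,:2]-c)@Y]
bl=sorted(blobs(mask(im,(105,120,60),(125,255,255))[:150]),key=lambda c:c[:,0,0].mean())
for q in bl:
    if cv2.contourArea(q)>100:
        b=cv2.boxPoints(cv2.minAreaRect(q)); print('blue rail-frame',J(ray(M,b,.042)))
g=blobs(mask(rd('pics/w1.png'),(55,80,40),(90,255,255)))[0]
im1=rd('pics/w1.png')
print('near corners',J(ray(M1,[(139,107),(414,115)],.012)))
print('rail ends/top far edge',J(ray(M,[(102,134),(382,140)],.042)))
k=blobs(mask(im1,(0,0,0),(180,255,45))[130:185,210:250])[0][:,0,:]+[210,130]
print('post px',k.min(0),k.max(0),J(ray(M1,[((k[:,0].min()+k[:,0].max())/2,(k[:,1].min()+k[:,1].max())/2)],.077)))
pv=[(285.5,186.5)]; print('cam centre',J(ray(M1,pv,.032)),J(ray(M,[(256,34)],.032)))
n=blobs(mask(im1,(18,120,120),(32,255,255))[:150])[0]; print('nut',J(ray(M1,[n[:,0].mean(0)],.03)))
print('center',c,'X',X,'Y',Y)
E
```

```text
pad px 134 168 111 117
pad px 316 350 116 121
pads R,L [[ 0.6504 -0.1115]
 [ 0.6056  0.1032]] 0.21923747471095056
yaw 11.775068413522627
blue rail-frame [[-0.0583 -0.1358]
 [-0.0588 -0.1177]
 [-0.0299 -0.1198]
 [-0.0293 -0.1383]]
blue rail-frame [[-0.0137  0.1314]
 [-0.0423  0.1332]
 [-0.0399  0.1513]
 [-0.0112  0.1499]]
near corners [[-0.184  -0.1786]
 [-0.1836  0.1759]]
rail ends/top far edge [[ 0.0286 -0.1694]
 [ 0.0268  0.17  ]]
post px [221 150] [235 166] [[-0.1304 -0.0586]]
cam centre [[-0.089  0.013]] [[-0.0887  0.0135]]
nut [[-0.1665  0.136 ]]
center [ 0.628  -0.0041] X [0.979  0.2041] Y [-0.2041  0.979 ]
```

Plate edge, pad spacing (219 mm), lever radius (80.6 mm) and tube width all fit the given sizes. In the rail frame, yaw is 11.8°, the clamp is at about 0.2 rad, and the tube's left end is about 12 mm off and its right end about 29 mm off. I'll move behind the left end.

Call:
step_arm(
  plan=[
    [0.15,0.08,0,0,0],
    [0.3,0.16,0,0,0],
    [0.42,0.24,0.1,0.025,0],
    [0.54,0.3,0.2,0.025,0],
    [0.54,0.3,0.35,0.025,0],
    [0.54,0.3,0.5,0.025,0],
    [0.54,0.3,0.6,0.025,0],
    [0.54,0.3,0.7,0.025,0],
    [0.54,0.3,0.72,0.025,0],
    [0.54,0.3,0.72,0.025,0],
  ],
)

```text
time_s: 3.45
tcp_pos: [0.5427, 0.066, 0.071]
eef_rot: [-180.0, -0.1, -168.2]
contact_force: [-0.2, 0.7, 0.5]
gripper_width: 0.0001
gripper_force: 0.0
```

```bash
cat >> h.py <<'E'
c=np.array([.628,-.0041]);X=np.array([.979,.2041]);Y=np.array([-.2041,.979])
def rail(p): p=np.asarray(p)[:2]-c; return p@X*1000,p@Y*1000
def go(x,y,z):
    "shares from present measured pose to a rail-frame goal in mm"
    T=pose(); w=np.r_[c+X*x/1000+Y*y/1000,z/1000]; return (T[:3,:3].T@(w-T[:3,3])/.25).round(4)
E
python3 - <<'E'
from h import *
s=r.get_state();print(rail(s['tcp_pos']),s['tcp_pos'][2],s['eef_rot'],s['contact_force'],go(-67,86,22))
E
```

```text
(np.float64(-69.23489909955013), np.float64(86.05403121859209)) 0.07101348359303125 [-1.79963046e+02 -1.37557600e-01 -1.68216112e+02] [-0.22756874  0.68174691  0.51123068] [-9.40e-03 -1.00e-04  1.96e-01]
```

Call:
step_arm(
  plan=[
    [0,0,0.1,0,0],
    [0,0,0.17,0,0],
    [0,0,0.195,0,0],
    [0,0,0.195,0,0],
    [0,0,0.195,0,0],
  ],
)

```text
time_s: 3.87
tcp_pos: [0.545, 0.0674, 0.0244]
eef_rot: [180.0, 0.1, -168.2]
contact_force: [0.5, 0.0, 0.7]
gripper_width: 0.0005
gripper_force: 0.0
```

Call:
step_arm(
  plan=[
    [-0.007,0,0,0,0],
    [-0.014,0,0,0,0],
    [-0.021,0,0,0,0],
    [-0.028,0,0,0,0],
    [-0.035,0,0,0,0],
    [-0.042,0,0,0,0],
    [-0.049,0,0,0,0],
    [-0.056,0,0,0,0],
  ],
)

```text
time_s: 4.53
tcp_pos: [0.5573, 0.07, 0.0226]
eef_rot: [-180.0, -0.1, -168.2]
contact_force: [-2.0, -0.7, 1.1]
gripper_width: 0.0005
gripper_force: 1.0
```

Call:
step_arm(
  plan=[
    [-0.006,0,0,0,0],
    [-0.012,0,0,0,0],
    [-0.018,0,0,0,0],
    [-0.024,0,0,0,0],
  ],
)

```text
time_s: 4.87
tcp_pos: [0.5637, 0.0714, 0.0227]
eef_rot: [-180.0, -0.0, -168.2]
contact_force: [-1.7, -0.3, 0.6]
gripper_width: 0.0001
gripper_force: 0.7
```

Call:
step_arm(
  plan=[
    [-0.005,0,0,0,0],
    [-0.01,0,0,0,0],
    [-0.015,0,0,0,0],
    [-0.019,0,0,0,0],
  ],
)

```text
time_s: 5.2
tcp_pos: [0.5663, 0.0714, 0.0224]
eef_rot: [-180.0, -0.2, -168.2]
contact_force: [-6.7, -2.9, 3.3]
gripper_width: 0.0003
gripper_force: 3.7
```

```bash
python3 - <<'E'
from h import *
s=r.get_state();print(rail(s['tcp_pos']),s['contact_force'])
E
```

```text
(np.float64(-44.93715368051181), np.float64(86.5410188111026)) [-6.70421962 -2.85988785  3.2886516 ]
```

Call:
step_arm(
  plan=[
    [-0.001,0,0,0,0],
    [-0.002,0,0,0,0],
    [-0.002,0,0,0,0],
    [-0.002,0,0,0,0],
  ],
)

```text
time_s: 5.53
tcp_pos: [0.5668, 0.0715, 0.0224]
eef_rot: [-180.0, -0.2, -168.2]
contact_force: [-6.4, -2.1, 3.6]
gripper_width: 0.0008
gripper_force: 3.5
```

Call:
step_arm(
  plan=[
    [-0.002,0,0,0,0],
    [-0.004,0,0,0,0],
    [-0.004,0,0,0,0],
    [-0.004,0,0,0,0],
  ],
)

```text
time_s: 5.87
tcp_pos: [0.5678, 0.0716, 0.0223]
eef_rot: [-180.0, -0.2, -168.2]
contact_force: [-6.0, -3.4, 2.5]
gripper_width: 0.0002
gripper_force: 3.3
```

```bash
python3 - <<'E'
from h import *
s=r.get_state();print(rail(s['tcp_pos']),s['contact_force'])
M=model('scene');im=eyes.capture('scene')
bl=blobs(mask(im,(105,120,60),(125,255,255))[140:260,180:310],8)
for q in bl: print([rail(p) for p in ray(M,cv2.boxPoints(cv2.minAreaRect(q))+[180,140],.042)])
cv2.imwrite('pics/s1.png',cv2.resize(im[140:270,170:320,::-1],None,fx=4,fy=4,interpolation=cv2.INTER_CUBIC))
E
```

```text
(np.float64(-43.52605276355041), np.float64(86.38852621341401)) [-6.04741541 -3.42170173  2.46824739]
[(np.float64(-43.38822495456721), np.float64(-136.09642396259684)), (np.float64(-43.47243817160186), np.float64(-118.26903468430437)), (np.float64(-14.906524373452717), np.float64(-121.3220940295517)), (np.float64(-15.038183228183408), np.float64(-138.9631728500463))]
[(np.float64(-20.706520788419205), np.float64(135.34548201938543)), (np.float64(-18.26218091655702), np.float64(153.53056390987769)), (np.float64(2.7869261472691225), np.float64(145.97620459284377)), (np.float64(0.23021152877988893), np.float64(127.98616346581979))]
```

View pics/s1.png

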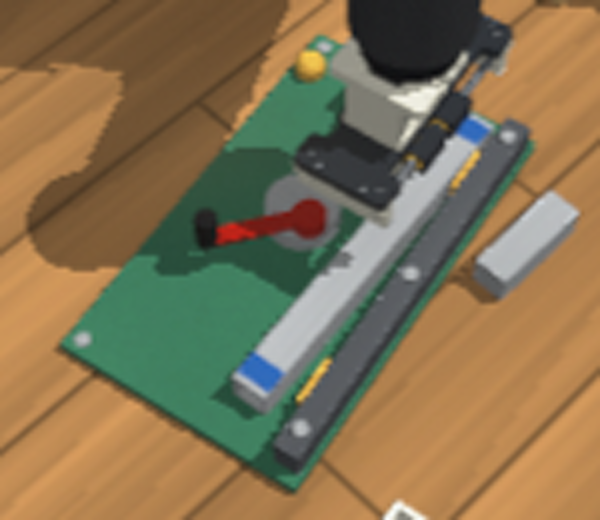

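The picture shows the left end home at its pad and the right end still about 15 mm short (blue at (262,370), pad at (314,380)). Friction takes part of the push, so the load on the left pad is uncertain. I'll press it again further out.

Call:
step_arm(
  plan=[
    [0.012,0,0,0,0],
    [0.024,0,0,0,0],
    [0.024,0.06,0,0,0],
    [0.024,0.12,0,0,0],
    [0.024,0.12,0,0,0],
    [0.016,0.12,0,0,0],
    [0.01,0.12,0,0,0],
    [0.004,0.12,0,0,0],
    [0,0.12,0,0,0],
    [-0.004,0.12,0,0,0],
  ],
)

```text
time_s: 6.75
tcp_pos: [0.5635, 0.1015, 0.0224]
eef_rot: [-180.0, -0.1, -168.2]
contact_force: [-6.6, 1.1, 3.5]
gripper_width: 0.0008
gripper_force: 3.3
```

Call:
step_arm(
  plan=[
    [-0.004,0,0,0,0],
    [-0.008,0,0,0,0],
    [-0.008,0,0,0,0],
  ],
)

```text
time_s: 7.0
tcp_pos: [0.5636, 0.1012, 0.022]
eef_rot: [-180.0, -0.3, -168.3]
contact_force: [-9.7, 0.6, 4.2]
gripper_width: 0.0003
gripper_force: 4.7
```

Call:
step_arm(
  plan=[
    [0,0,0,0,0],
    [0.03,0,0,0,0],
    [0.1,0,0,0,0],
    [0.1,0,-0.17,0,0],
    [0.1,0,-0.34,0,0],
    [0.1,0,-0.34,0,0],
  ],
)

```text
time_s: 7.5
tcp_pos: [0.5465, 0.0989, 0.1154]
eef_rot: [179.9, 0.7, -168.1]
contact_force: [1.5, 0.9, 0.5]
gripper_width: 0.0004
gripper_force: 0.0
```

Call:
step_arm(
  plan=[
    [0,-0.16,0,0,0],
    [0,-0.32,0,0,0],
    [0,-0.48,0,0,0],
    [0,-0.64,0,0,0],
    [0,-0.78,0,0,0],
    [0,-0.78,0.12,0,0],
    [0,-0.78,0.24,0,0],
    [0,-0.78,0.33,0,0],
    [0,-0.78,0.335,0,0],
    [0,-0.78,0.335,0,0],
  ],
)

```text
time_s: 8.33
tcp_pos: [0.5816, -0.0937, 0.0233]
eef_rot: [-180.0, -0.1, -168.2]
contact_force: [0.6, -0.2, 0.8]
gripper_width: 0.0005
gripper_force: 0.0
```

```bash
python3 - <<'E'
from h import *
s=r.get_state();print(rail(s['tcp_pos']),s['tcp_pos'][2],s['contact_force'])
E
```

```text
(np.float64(-63.75136912943608), np.float64(-78.20352165829192)) 0.023285308885538893 [ 0.61072637 -0.23493604  0.7794107 ]
```

Call:
step_arm(
  plan=[
    [-0.007,0,0,0,0],
    [-0.014,0,0,0,0],
    [-0.021,0,0,0,0],
    [-0.028,0,0,0,0],
    [-0.035,0,0,0,0],
    [-0.042,0,0,0,0],
    [-0.049,0,0,0,0],
    [-0.056,0,0,0,0],
  ],
)

```text
time_s: 9.0
tcp_pos: [0.5957, -0.0904, 0.0241]
eef_rot: [180.0, -0.0, -168.2]
contact_force: [-1.4, -0.7, 0.5]
gripper_width: 0.0006
gripper_force: 0.7
```

Call:
step_arm(
  plan=[
    [-0.006,0,0,0,0],
    [-0.011,0,0,0,0],
    [-0.014,0,0,0,0],
    [-0.014,0,0,0,0],
  ],
)

```text
time_s: 9.33
tcp_pos: [0.5994, -0.0897, 0.024]
eef_rot: [-180.0, -0.0, -168.2]
contact_force: [-0.3, -0.7, -0.6]
gripper_width: 0.0002
gripper_force: 0.3
```

Call:
step_arm(
  plan=[
    [-0.003,0,0,0,0],
    [-0.006,0,0,0,0],
    [-0.008,0,0,0,0],
    [-0.008,0,0,0,0],
  ],
)

```text
time_s: 9.67
tcp_pos: [0.6013, -0.0892, 0.024]
eef_rot: [180.0, 0.0, -168.2]
contact_force: [-1.0, -0.0, -0.1]
gripper_width: 0.0003
gripper_force: 0.4
```

Call:
step_arm(
  plan=[
    [-0.004,0,0,0,0],
    [-0.008,0,0,0,0],
    [-0.008,0,0,0,0],
  ],
)

```text
time_s: 9.92
tcp_pos: [0.6034, -0.0888, 0.024]
eef_rot: [-180.0, 0.0, -168.2]
contact_force: [-0.6, -0.5, -0.7]
gripper_width: 0.0005
gripper_force: 0.4
```

Call:
step_arm(
  plan=[
    [-0.004,0,0,0,0],
    [-0.008,0,0,0,0],
    [-0.008,0,0,0,0],
  ],
)

```text
time_s: 10.17
tcp_pos: [0.6048, -0.0885, 0.024]
eef_rot: [180.0, -0.0, -168.2]
contact_force: [-3.2, -0.1, 0.9]
gripper_width: 0.0003
gripper_force: 1.2
```

```bash
python3 - <<'E'
from h import *
s=r.get_state();print(rail(s['tcp_pos']),s['contact_force'])
M=model('scene');im=eyes.capture('scene')
bl=blobs(mask(im,(105,120,60),(125,255,255))[140:260,180:310],8)
for q in bl: print([np.round(rail(p)) for p in ray(M,cv2.boxPoints(cv2.minAreaRect(q))+[180,140],.042)])
cv2.imwrite('pics/s2.png',cv2.resize(im[140:270,170:320,::-1],None,fx=4,fy=4,interpolation=cv2.INTER_CUBIC))
E
```

```text
(np.float64(-39.93081278918725), np.float64(-77.90587218685052)) [-3.1963275  -0.06984184  0.85866072]
[array([ -22., -139.]), array([ -25., -121.]), array([   1., -119.]), array([   4., -137.])]
[array([-27., 133.]), array([-30., 150.]), array([ -3., 150.]), array([ -1., 133.])]
```

View pics/s2.png

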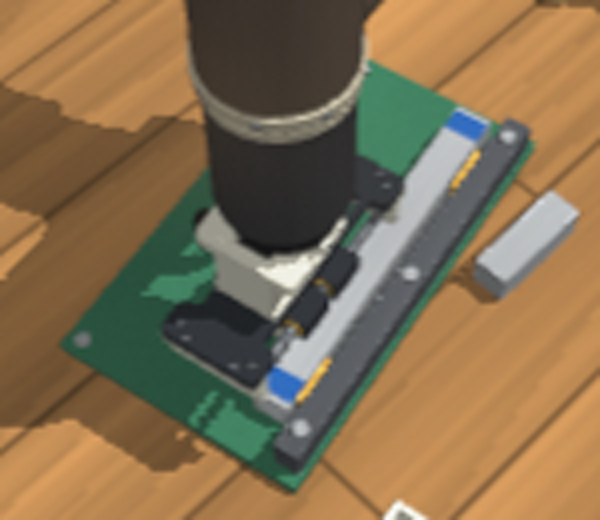

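The picture shows the right end now at its pad (blue at (287,385)), while the left end has swung a few mm off (blue at (466,124)). I'll press the right end up to about 8 N.

Call:
step_arm(
  plan=[
    [-0.003,0,0,0,0],
    [-0.006,0,0,0,0],
    [-0.006,0,0,0,0],
  ],
)

```text
time_s: 10.47
tcp_pos: [0.6051, -0.0884, 0.0238]
eef_rot: [180.0, -0.2, -168.2]
contact_force: [-5.8, -0.4, 2.0]
gripper_width: 0.0001
gripper_force: 3.0
```

Call:
step_arm(
  plan=[
    [-0.003,0,0,0,0],
    [-0.006,0,0,0,0],
    [-0.006,0,0,0,0],
  ],
)

```text
time_s: 10.72
tcp_pos: [0.6053, -0.0883, 0.0236]
eef_rot: [180.0, -0.3, -168.2]
contact_force: [-9.0, -0.4, 4.7]
gripper_width: 0.0005
gripper_force: 4.6
```

Call:
step_arm(
  plan=[
    [-0.003,0,0,0,0],
    [-0.004,0,0,0,0],
    [-0.004,0,0,0,0],
    [-0.004,0,0,0,0],
  ],
)

```text
time_s: 11.05
tcp_pos: [0.6053, -0.0883, 0.0234]
eef_rot: [180.0, -0.4, -168.2]
contact_force: [-12.2, -2.2, 6.5]
gripper_width: 0.0003
gripper_force: 5.7
```

Call:
step_arm(
  plan=[
    [0.02,0,0,0,0],
    [0.1,0,0,0,0],
    [0.1,0,-0.17,0,0],
    [0.1,0,-0.34,0,0],
    [0.1,0,-0.34,0,0],
  ],
)

```text
time_s: 11.47
tcp_pos: [0.5899, -0.0927, 0.1174]
eef_rot: [-179.8, 0.7, -168.0]
contact_force: [2.0, 0.6, 1.4]
gripper_width: 0.0006
gripper_force: 0.0
```

Call:
step_arm(
  plan=[
    [0,0.16,0,0,0],
    [0,0.32,0,0,0],
    [0,0.48,0,0,0],
    [0,0.64,0,0,0],
    [0,0.64,0.12,0,0],
    [0,0.64,0.24,0,0],
    [0,0.64,0.33,0,0],
    [0,0.64,0.335,0,0],
    [0,0.64,0.335,0,0],
  ],
)

```text
time_s: 12.22
tcp_pos: [0.5518, 0.0639, 0.0248]
eef_rot: [-180.0, -0.1, -168.1]
contact_force: [1.0, 0.5, 0.4]
gripper_width: 0.0004
gripper_force: 0.0
```

```bash
python3 - <<'E'
from h import *
s=r.get_state();print(rail(s['tcp_pos']),s['tcp_pos'][2],s['contact_force'])
E
```

```text
(np.float64(-60.7412798920679), np.float64(82.15380576285747)) 0.024821878175391 [0.9508336  0.47337693 0.41590699]
```

Call:
step_arm(
  plan=[
    [-0.01,0,0,0,0],
    [-0.02,0,0,0,0],
    [-0.03,0,0,0,0],
    [-0.04,0,0,0,0],
    [-0.048,0,0,0,0],
    [-0.055,0,0,0,0],
    [-0.062,0,0,0,0],
    [-0.068,0,0,0,0],
    [-0.074,0,0,0,0],
    [-0.074,0,0,0,0],
  ],
)

```text
time_s: 13.05
tcp_pos: [0.5701, 0.0677, 0.0253]
eef_rot: [-180.0, 0.0, -168.2]
contact_force: [-0.2, -0.3, 0.1]
gripper_width: 0.0007
gripper_force: 0.0
```

Call:
step_arm(
  plan=[
    [-0.003,0,0,0,0],
    [-0.006,0,0,0,0],
    [-0.006,0,0,0,0],
  ],
)

```text
time_s: 13.3
tcp_pos: [0.5714, 0.068, 0.0253]
eef_rot: [-180.0, 0.0, -168.2]
contact_force: [-1.4, -0.8, 0.8]
gripper_width: 0.0009
gripper_force: 0.0
```

Call:
step_arm(
  plan=[
    [-0.003,0,0,0,0],
    [-0.006,0,0,0,0],
    [-0.006,0,0,0,0],
  ],
)

```text
time_s: 13.55
tcp_pos: [0.5722, 0.0681, 0.0251]
eef_rot: [-180.0, -0.1, -168.2]
contact_force: [-3.4, 0.6, 0.7]
gripper_width: 0.0004
gripper_force: 1.2
```

Call:
step_arm(
  plan=[
    [-0.003,0,0,0,0],
    [-0.005,0,0,0,0],
    [-0.005,0,0,0,0],
  ],
)

```text
time_s: 13.8
tcp_pos: [0.5722, 0.0679, 0.0249]
eef_rot: [-180.0, -0.2, -168.2]
contact_force: [-6.1, -0.3, 3.0]
gripper_width: 0.0005
gripper_force: 3.1
```

Call:
step_arm(
  plan=[
    [-0.003,0,0,0,0],
    [-0.006,0,0,0,0],
    [-0.006,0,0,0,0],
    [-0.006,0,0,0,0],
  ],
)

```text
time_s: 14.13
tcp_pos: [0.5722, 0.0677, 0.0245]
eef_rot: [-180.0, -0.3, -168.2]
contact_force: [-9.5, -0.5, 4.7]
gripper_width: 0.0006
gripper_force: 4.9
```

Call:
step_arm(
  plan=[
    [0.01,0,0,0,0],
    [0.06,0,0,0,0],
    [0.1,0,0,0,0],
    [0.1,0,-0.17,0,0],
    [0.1,0,-0.34,0,0],
    [0.1,0,-0.34,0,0],
  ],
)

```text
time_s: 14.63
tcp_pos: [0.5553, 0.065, 0.118]
eef_rot: [180.0, 0.7, -168.0]
contact_force: [2.0, 0.8, 0.8]
gripper_width: 0.0003
gripper_force: 0.0
```

```bash
python3 - <<'E'
from h import *
s=r.get_state();print(rail(s['tcp_pos']),s['tcp_pos'][2],s['contact_force'])
print(go(65,20,250))
E
```

```text
(np.float64(-57.061153502582094), np.float64(82.47895658985816)) 0.11799295656984735 [1.99381152 0.84377275 0.79447435]
[-0.4936 -0.2511 -0.5225]
```

Look straight down on tube and pads from the wrist.

Call:
step_arm(
  plan=[
    [-0.1,-0.05,-0.14,0,0],
    [-0.2,-0.1,-0.28,0,0],
    [-0.3,-0.15,-0.4,0,0],
    [-0.4,-0.2,-0.52,0,0],
    [-0.5,-0.25,-0.52,0,0],
    [-0.5,-0.25,-0.52,0,0],
    [-0.5,-0.25,-0.52,0,0],
  ],
)

```text
time_s: 15.22
tcp_pos: [0.6873, 0.0277, 0.2399]
eef_rot: [180.0, 0.0, -168.2]
contact_force: [-0.4, 0.1, -0.5]
gripper_width: 0.0008
gripper_force: 0.0
```

```bash
python3 - <<'E'
from h import *
T=pose(); im=eyes.capture('wrist'); M=model('wrist',T); np.save('w3T.npy',T)
cv2.imwrite('pics/w3full.png',im[:,:,::-1]); cv2.imwrite('pics/w3.png',cv2.resize(im[20:160,80:420,::-1],(790,325),interpolation=cv2.INTER_CUBIC))
for q in blobs(mask(im,(105,120,60),(125,255,255))[:150],100): print('blue',[np.round(rail(p),1) for p in ray(M,cv2.boxPoints(cv2.minAreaRect(q)),.042)])
for q in blobs(mask(im,(18,120,120),(32,255,255))[:200])[:3]: 
  x,y,w,h=cv2.boundingRect(q);print('pad',x,y,w,h,[np.round(rail(p),1) for p in ray(M,[(x,y),(x+w,y)],.038)])
E
```

```text
blue [array([ -1. , 132.6]), array([-30.1, 132.5]), array([-28.7, 150.9]), array([  0.5, 151.4])]
blue [array([ -27.2, -137.3]), array([ -29.1, -118.3]), array([  -0.9, -118.3]), array([   1. , -137.7])]
pad 127 119 35 6 [array([   1.5, -129.5]), array([  1.4, -88.5])]
pad 312 119 36 5 [array([ 1.4, 88.1]), array([  1.5, 130.4])]
```

View pics/w3.png

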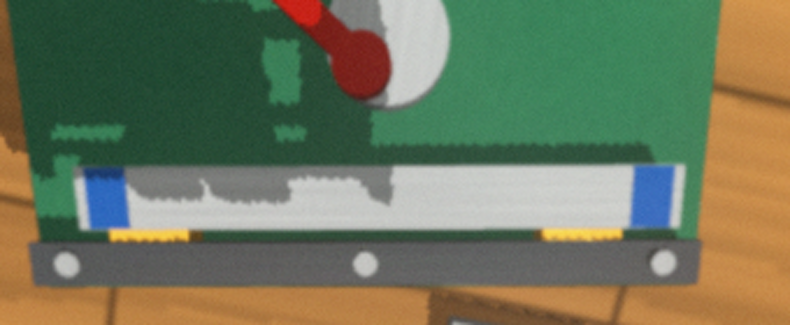

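The tube is flush: the far edge of both blue marks is at x = 0 within about 1 mm (crop rows 228 and 230, level along the pads). Both ends also stopped the finger at the same x. Next I'll straddle the lever post.

```bash
python3 - <<'E'
from h import *
print(go(-130.4,-58.6,120), r.get_state()['joints'].round(1))
# arc table: from lever angle a0, stepping; tool frame at start: x radial out, y tangent cw
for d in range(0,61,3):
    a=np.radians(d); print(d,round(80*(np.cos(a)-1)/250,3),round(80*np.sin(a)/250,3),round(d/60,3))
E
```

```text
[ 0.7757 -0.3123  0.4788] [ 18.5  21.3   3.5  -0.  -72.2 -96.7]
0 0.0 0.0 0.0
3 -0.0 0.017 0.05
6 -0.002 0.033 0.1
9 -0.004 0.05 0.15
12 -0.007 0.067 0.2
15 -0.011 0.083 0.25
18 -0.016 0.099 0.3
21 -0.021 0.115 0.35
24 -0.028 0.13 0.4
27 -0.035 0.145 0.45
30 -0.043 0.16 0.5
33 -0.052 0.174 0.55
36 -0.061 0.188 0.6
39 -0.071 0.201 0.65
42 -0.082 0.214 0.7
45 -0.094 0.226 0.75
48 -0.106 0.238 0.8
51 -0.119 0.249 0.85
54 -0.132 0.259 0.9
57 -0.146 0.268 0.95
60 -0.16 0.277 1.0
```

Call:
step_arm(
  plan=[
    [0.12,-0.05,0,-0.1,36],
    [0.24,-0.1,0,-0.2,36],
    [0.36,-0.16,0,-0.32,36],
    [0.48,-0.2,0,-0.44,36],
    [0.6,-0.25,0.1,-0.56,36],
    [0.7,-0.31,0.2,-0.68,36],
    [0.776,-0.312,0.3,-0.78,36],
    [0.776,-0.312,0.4,-0.78,36],
    [0.776,-0.312,0.48,-0.78,36],
    [0.776,-0.312,0.48,-0.78,36],
    [0.776,-0.312,0.48,-0.78,36],
  ],
)

```text
time_s: 16.18
tcp_pos: [0.5112, -0.0879, 0.1202]
eef_rot: [179.9, -0.1, -121.3]
contact_force: [-0.1, -0.2, 1.0]
gripper_width: 0.0361
gripper_force: 0.0
```

```bash
python3 - <<'E'
from h import *
s=r.get_state(); print(rail(s['tcp_pos']),s['tcp_pos'][2],s['eef_rot'],s['gripper_width'],go(-130.4,-58.6,58))
im=eyes.capture('wrist'); cv2.imwrite('pics/w4.png',im[:,:,::-1])
E
```

```text
(np.float64(-131.40572839129825), np.float64(-58.2244578715603)) 0.12015833746560628 [ 1.79935561e+02 -7.58065631e-02 -1.21327605e+02] 0.036144482406758334 [-0.0019 -0.0042  0.2486]
```

View pics/w4.png

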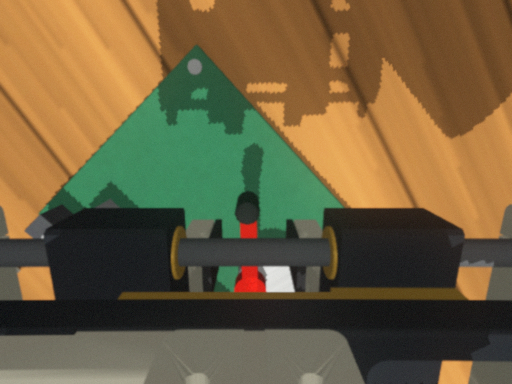

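The picture shows the post at (248,208), centred between the fingers, with the lever lying along the tool's x. I'll go down over it.

Call:
step_arm(
  plan=[
    [0,-0.004,0.1,0,36],
    [0,-0.004,0.18,0,36],
    [0,-0.004,0.25,0,36],
    [0,-0.004,0.25,0,28],
    [0,-0.004,0.25,0,28],
    [0,-0.004,0.25,0,28],
  ],
)

```text
time_s: 16.73
tcp_pos: [0.5145, -0.0882, 0.0595]
eef_rot: [-179.9, 0.1, -121.3]
contact_force: [0.4, -0.3, 1.2]
gripper_width: 0.0287
gripper_force: 0.0
```

Call:
step_arm(
  plan=[
    [0,0.017,0,0.05,28],
    [-0.002,0.033,0,0.1,28],
    [-0.004,0.05,0,0.15,28],
    [-0.007,0.067,0,0.2,28],
    [-0.011,0.083,0,0.25,28],
    [-0.016,0.099,0,0.3,28],
    [-0.021,0.115,0,0.35,28],
    [-0.028,0.13,0,0.4,28],
    [-0.035,0.145,0,0.45,28],
    [-0.043,0.16,0,0.5,28],
  ],
)

```text
time_s: 17.57
tcp_pos: [0.4863, -0.0582, 0.0598]
eef_rot: [-179.9, 0.2, -151.5]
contact_force: [1.6, -1.6, -1.3]
gripper_width: 0.028
gripper_force: 1.3
```

```bash
cat >> h.py <<'E'
def rep():
    s=r.get_state(); x,y=rail(s['tcp_pos']); a=np.degrees(np.arctan2(y,x+75))%360; T=pose()
    print('rail',round(x,1),round(y,1),'rad',round(np.hypot(x+75,y),1),'ang',round(a,1),'theta tool',round(238-a,1),'yaw rel',round((s['eef_rot'][2]-11.78)%360,1),'F tool',(T[:3,:3].T@s['contact_force']).round(1),'z',s['tcp_pos'][2].round(4),'M',s['moment'].round(2))
E
python3 -c "from h import *;rep()"
```

```text
rail -149.8 -24.0 rad 78.5 ang 197.8 theta tool 40.2 yaw rel 196.7 F tool [-0.7 -2.2  1.3] z 0.0598 M [-0.65 -0.67  0.01]
```

Call:
step_arm(
  plan=[
    [0,0.017,0,0.05,28],
    [-0.002,0.033,0,0.1,28],
    [-0.004,0.05,0,0.15,28],
    [-0.007,0.067,0,0.2,28],
    [-0.011,0.083,0,0.25,28],
    [-0.016,0.099,0,0.3,28],
    [-0.021,0.115,0,0.35,28],
    [-0.028,0.13,0,0.4,28],
    [-0.035,0.145,0,0.45,28],
    [-0.043,0.16,0,0.5,28],
  ],
)

```text
time_s: 18.4
tcp_pos: [0.4765, -0.0178, 0.0598]
eef_rot: [180.0, 0.2, 178.5]
contact_force: [1.5, -1.8, -0.4]
gripper_width: 0.0284
gripper_force: 1.2
```

Call:
step_arm(
  plan=[
    [0,0.017,0,0.05,28],
    [-0.002,0.033,0,0.1,28],
    [-0.004,0.05,0,0.15,28],
    [-0.007,0.067,0,0.2,28],
    [-0.011,0.083,0,0.25,28],
  ],
)

```text
time_s: 18.82
tcp_pos: [0.4796, 0.0029, 0.0598]
eef_rot: [179.9, 0.2, 163.5]
contact_force: [1.8, -2.5, -0.0]
gripper_width: 0.0281
gripper_force: 1.2
```

```bash
python3 -c "from h import *;rep()"
```

```text
rail -143.9 37.1 rad 78.2 ang 151.7 theta tool 86.3 yaw rel 151.8 F tool [-2.5 -1.9  0. ] z 0.0598 M [-1.14 -0.5   0.1 ]
```

Call:
step_arm(
  plan=[
    [0,0.011,0,0.033,28],
    [-0.001,0.022,0,0.067,28],
    [-0.002,0.033,0,0.1,28],
    [-0.004,0.05,0,0.15,28],
    [-0.007,0.067,0,0.2,28],
  ],
)

```text
time_s: 19.23
tcp_pos: [0.4857, 0.0182, 0.0598]
eef_rot: [179.9, 0.1, 151.5]
contact_force: [1.1, -3.5, 0.3]
gripper_width: 0.0279
gripper_force: 1.2
```

Call:
step_arm(
  plan=[
    [0,0.006,0,0.017,28],
    [0,0.011,0,0.033,28],
    [-0.001,0.017,0,0.05,28],
  ],
)

```text
time_s: 19.48
tcp_pos: [0.487, 0.0217, 0.0587]
eef_rot: [180.0, 0.0, 148.6]
contact_force: [-1.1, -2.3, 2.9]
gripper_width: 0.0283
gripper_force: 1.2
```

```bash
python3 -c "from h import *;rep()"
```

```text
rail -132.8 54.0 rad 79.1 ang 136.9 theta tool 101.1 yaw rel 136.9 F tool [-0.3 -2.5 -2.9] z 0.0587 M [-0.92  0.35 -0.04]
```

Call:
step_arm(
  plan=[
    [0,0.004,-0.004,0.012,28],
    [0,0.008,-0.004,0.025,28],
    [0,0.011,-0.004,0.033,28],
  ],
)

```text
time_s: 19.73
tcp_pos: [0.4881, 0.024, 0.059]
eef_rot: [-180.0, -0.0, 146.6]
contact_force: [-1.5, -3.0, 1.8]
gripper_width: 0.028
gripper_force: 1.3
```

```bash
python3 -c "from h import *;rep()"
```

```text
rail -131.2 56.0 rad 79.4 ang 135.1 theta tool 102.9 yaw rel 134.8 F tool [-0.4 -3.3 -1.8] z 0.059 M [-0.94  0.43 -0.04]
```

Call:
step_arm(
  plan=[
    [0,0.004,0,0.012,28],
    [0,0.008,0,0.025,28],
    [0,0.008,0,0.025,28],
  ],
)

```text
time_s: 19.98
tcp_pos: [0.4893, 0.0258, 0.0588]
eef_rot: [-180.0, -0.0, 145.1]
contact_force: [-1.3, -0.7, 1.5]
gripper_width: 0.028
gripper_force: 0.9
```

Call:
step_arm(
  plan=[
    [0,0.004,0,0.012,28],
    [0,0.008,0,0.025,28],
    [0,0.008,0,0.025,28],
  ],
)

```text
time_s: 20.23
tcp_pos: [0.4905, 0.0274, 0.0588]
eef_rot: [-180.0, -0.0, 143.6]
contact_force: [-1.3, -0.7, 1.4]
gripper_width: 0.0282
gripper_force: 0.9
```

Call:
step_arm(
  plan=[
    [0,0.005,0,0.016,28],
    [0,0.011,0,0.033,28],
    [0,0.011,0,0.033,28],
  ],
)

```text
time_s: 20.48
tcp_pos: [0.4922, 0.0298, 0.0588]
eef_rot: [180.0, -0.0, 141.6]
contact_force: [-0.4, -0.7, 0.6]
gripper_width: 0.0283
gripper_force: 0.8
```

Call:
step_arm(
  plan=[
    [0,0.005,0,0.016,28],
    [0,0.011,0,0.033,28],
    [0,0.011,0,0.033,28],
  ],
)

```text
time_s: 20.73
tcp_pos: [0.4939, 0.0319, 0.0588]
eef_rot: [180.0, -0.0, 139.6]
contact_force: [-1.1, -1.1, 1.9]
gripper_width: 0.028
gripper_force: 0.7
```

```bash
python3 -c "from h import *;rep()"
```

```text
rail -123.9 62.6 rad 79.5 ang 128.0 theta tool 110.0 yaw rel 127.8 F tool [ 0.1 -1.6 -1.9] z 0.0588 M [-0.53  0.32  0.05]
```

Call:
step_arm(
  plan=[
    [0,0.005,0,0.016,28],
    [-0.001,0.011,0,0.033,28],
    [-0.001,0.011,0,0.033,28],
  ],
)

```text
time_s: 20.98
tcp_pos: [0.4956, 0.0338, 0.0587]
eef_rot: [-180.0, -0.0, 137.6]
contact_force: [-1.4, -0.1, 1.6]
gripper_width: 0.0283
gripper_force: 0.9
```

Call:
step_arm(
  plan=[
    [0,0.004,0,0.012,28],
    [0,0.008,0,0.025,28],
    [0,0.008,0,0.025,28],
  ],
)

```text
time_s: 21.23
tcp_pos: [0.497, 0.0352, 0.0587]
eef_rot: [-180.0, -0.0, 136.1]
contact_force: [-2.1, -0.9, 1.7]
gripper_width: 0.0282
gripper_force: 1.0
```

Call:
step_arm(
  plan=[
    [0,0.004,0,0.012,28],
    [0,0.008,0,0.025,28],
    [0,0.008,0,0.025,28],
  ],
)

```text
time_s: 21.48
tcp_pos: [0.4984, 0.0367, 0.0587]
eef_rot: [-180.0, -0.0, 134.6]
contact_force: [-2.4, -0.8, 0.7]
gripper_width: 0.028
gripper_force: 1.1
```

Call:
step_arm(
  plan=[
    [0,0.003,0,0.008,28],
    [0,0.006,0,0.017,28],
    [0,0.006,0,0.017,28],
  ],
)

```text
time_s: 21.73
tcp_pos: [0.4995, 0.0377, 0.0588]
eef_rot: [-180.0, -0.0, 133.6]
contact_force: [-2.6, 0.1, 1.2]
gripper_width: 0.0282
gripper_force: 1.2
```

Call:
step_arm(
  plan=[
    [0,0.003,0,0.008,28],
    [0,0.006,0,0.017,28],
    [0,0.006,0,0.017,28],
  ],
)

```text
time_s: 21.98
tcp_pos: [0.5006, 0.0387, 0.0588]
eef_rot: [-180.0, -0.0, 132.6]
contact_force: [-3.1, -0.1, 1.4]
gripper_width: 0.0275
gripper_force: 1.3
```

```bash
python3 -c "from h import *;rep()"
```

```text
rail -116.0 67.9 rad 79.4 ang 121.1 theta tool 116.9 yaw rel 120.8 F tool [ 2.  -2.4 -1.4] z 0.0588 M [-0.23  1.12 -0.06]
```

Call:
step_arm(
  plan=[
    [0,0.003,0,0.008,28],
    [0,0.006,0,0.017,28],
    [0,0.006,0,0.017,28],
  ],
)

```text
time_s: 22.23
tcp_pos: [0.5017, 0.0398, 0.0588]
eef_rot: [-180.0, -0.0, 131.6]
contact_force: [-3.6, -0.1, 0.9]
gripper_width: 0.0278
gripper_force: 1.3
```

Call:
step_arm(
  plan=[
    [0,0.003,0,0.008,28],
    [0,0.006,0,0.017,28],
    [0,0.006,0,0.017,28],
  ],
)

```text
time_s: 22.48
tcp_pos: [0.5028, 0.0407, 0.0588]
eef_rot: [-180.0, -0.0, 130.6]
contact_force: [-4.1, 0.3, 0.0]
gripper_width: 0.0281
gripper_force: 1.4
```

```bash
python3 -c "from h import *;rep()"
```

```text
rail -113.4 69.4 rad 79.3 ang 118.9 theta tool 119.1 yaw rel 118.8 F tool [ 2.9 -2.9 -0. ] z 0.0588 M [-0.04  1.27 -0.03]
```

Call:
step_arm(
  plan=[
    [0.002,0.003,0,0.008,28],
    [0.003,0.006,0,0.017,28],
    [0.003,0.006,0,0.017,28],
  ],
)

```text
time_s: 22.73
tcp_pos: [0.5034, 0.0415, 0.0587]
eef_rot: [-179.9, 0.0, 129.6]
contact_force: [-1.1, -5.3, 0.7]
gripper_width: 0.0278
gripper_force: 2.3
```

```bash
python3 -c "from h import *;rep()"
```

```text
rail -112.7 70.1 rad 79.6 ang 118.3 theta tool 119.7 yaw rel 117.8 F tool [-3.4 -4.2 -0.7] z 0.0587 M [-2.03  0.62  0.05]
```

Call:
step_arm(
  plan=[
    [-0.001,0.003,0,0.008,28],
    [-0.001,0.005,0,0.015,28],
    [-0.001,0.005,0,0.015,28],
  ],
)

```text
time_s: 22.98
tcp_pos: [0.5037, 0.0416, 0.0586]
eef_rot: [-179.8, 0.0, 128.7]
contact_force: [-4.5, -6.4, 1.2]
gripper_width: 0.0283
gripper_force: 3.5
```

```bash
python3 -c "from h import *;rep()"
```

```text
rail -112.3 70.1 rad 79.4 ang 118.0 theta tool 120.0 yaw rel 116.9 F tool [-2.2 -7.5 -1.2] z 0.0586 M [-2.47  1.33  0.03]
```

Call:
step_arm(
  plan=[
    [0,-0.01,0,0,28],
    [0,-0.022,0,0,32],
    [0,-0.022,0,0,36],
    [0,-0.022,0,0,36],
    [0,-0.022,-0.12,0,36],
    [0,-0.022,-0.28,0,36],
    [0,-0.022,-0.44,0,36],
    [0,-0.022,-0.6,0,36],
    [0,-0.022,-0.7,0,36],
    [0,-0.022,-0.7,0,36],
  ],
)

```text
time_s: 23.82
tcp_pos: [0.5037, 0.0404, 0.2406]
eef_rot: [179.4, 0.2, 128.8]
contact_force: [0.9, 0.6, -0.2]
gripper_width: 0.036
gripper_force: 0.0
```

```bash
python3 -c "
from h import *
rep(); print(go(50,10,250), r.get_state()['joints'].round())"
```

```text
rail -112.6 68.9 rad 78.5 ang 118.6 theta tool 119.4 yaw rel 117.0 F tool [-0.1  1.   0.2] z 0.2406 M [ 0.01 -0.14  0.02]
[-0.5054  0.4728 -0.0307] [  27.    3.  -20.    0.  -66. -168.]
```

Call:
step_arm(
  plan=[
    [0,0,-0.03,-0.12,36],
    [-0.1,0.1,-0.03,-0.24,36],
    [-0.2,0.2,-0.03,-0.36,36],
    [-0.3,0.3,-0.03,-0.48,36],
    [-0.4,0.38,-0.03,-0.6,36],
    [-0.5,0.47,-0.03,-0.72,36],
    [-0.5,0.47,-0.03,-0.84,36],
    [-0.5,0.47,-0.03,-0.96,36],
    [-0.5,0.47,-0.03,-1,36],
    [-0.5,0.47,-0.03,-1,36],
    [-0.5,0.47,-0.03,-1,36],
  ],
)

```text
time_s: 24.73
tcp_pos: [0.6704, 0.0155, 0.2411]
eef_rot: [180.0, 0.0, -171.4]
contact_force: [-1.3, -0.8, 0.2]
gripper_width: 0.0361
gripper_force: 0.0
```

```bash
python3 - <<'E'
from h import *
rep();T=pose(); im=eyes.capture('wrist'); M=model('wrist',T)
cv2.imwrite('pics/w5.png',im[:,:,::-1])
for q in blobs(mask(im,(105,120,60),(125,255,255))[:200],100): print('blue',[np.round(rail(p),1) for p in ray(M,cv2.boxPoints(cv2.minAreaRect(q)),.042)])
E
```

```text
rail 45.5 10.6 rad 121.0 ang 5.0 theta tool 233.0 yaw rel 176.8 F tool [ 1.4 -0.6 -0.2] z 0.2411 M [ 0.02 -0.03 -0.05]
blue [array([ -0.8, 132.7]), array([-30.2, 131.8]), array([-29.1, 150.1]), array([  0.3, 151.4])]
blue [array([ -28. , -137.2]), array([ -29.6, -118.7]), array([  -1. , -118.8]), array([   0.7, -137.7])]
```

View pics/w5.png

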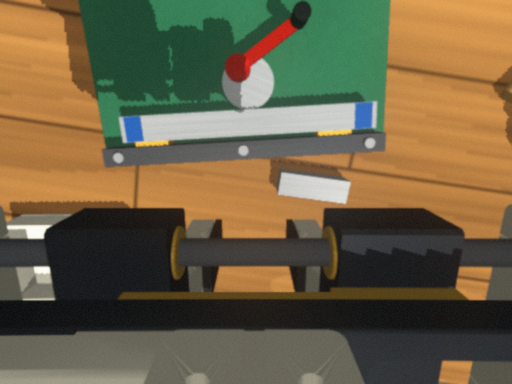

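The picture shows the cam at (247,83) bearing on the tube and the lever swung round with its post at (301,14). The tube is flush on both pads (blue marks unchanged within 1 mm), and the robot is clear. I'll hand the job in.

```bash
python3 -c "
from plant import workorder
print(workorder.close_job())"
```

```text
the job is handed in; nothing more can be done
None
```

The tube is flush on both pads in the last picture; the cam clamp is closed (stopped at about 7.5 N on the post, against the 6 N guide), and the job is handed in, with no verdict returned.

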